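# Set and lock the tape-tension trimmer

## Task

Turn the trimmer's knurled knob clockwise until the ridge on its top points at the index strip on the plate, and let go of it. Then turn the lock ring below it clockwise until it seats, and wring it firmly tight (about 0.57 N m, that is 13 N on one pin) without overdoing it, so that the knob still points at the strip; leave the lamp holder, lamp cap, meter frame and idler where they are.

Things in the scene. Friction and masses are not known exactly. Their poses are not given: they have to be found in the camera images.
- trimmer: the fixed tape-tension trimmer: grey box 150 x 150 mm with an aluminium plate on top, 30 mm high over all. Origin at the centre of its underside; z up. Knob and lock ring turn about the vertical axis through its origin. It is screwed to the bench.
- knob_line (a point): point on the axis at the flat top of the round knurled aluminium knob, 99 mm above the bench; its x axis points along the raised dark ridge (16 mm long, 3 mm wide, from the centre to the rim). The knob head is 34 mm across and 32 mm high (67 to 99 mm above the bench), on a thinner stem of 20 mm. It turns with 0.08 N m of friction, stays where it is left, has stops 2.2 rad apart and must turn 0.4 to 1.5 rad clockwise seen from above.
- index_mark (a point): middle of the top of the index strip, a flat dark steel strip 18 x 5 x 1.5 mm lying on the plate, pointing to the axis and 64 mm from it; its x axis points outwards from the axis. Where it lies around the dial differs from start to start. The setting is reached when the knob's ridge points at it.
- ring_axis (a point): the axis at the top face of the steel lock ring, a knurled disc 64 mm across and 10 mm thick (35 to 45 mm above the bench) below the knob, around its stem. Turns apart from the knob; clockwise from above tightens. Two opposite lugs, each with an upright pin, carry it round. It runs freely (0.03 N m) for up to about 1.1 rad until it seats - where, cannot be seen - and then bites: nothing gives below 0.35 N m, above that it gives 0.2 rad per N m.
- pin_a (a point): centre of the top of one of the ring's two upright steel pins, 10 mm in diameter, top 60 mm above the bench, standing 16 mm above the 8 mm thick, 10 mm wide lug that carries it; 44 mm from the axis. The lug ends 48 mm from the axis, the pin 49 mm. The space below the lug is 6 mm to the plate.
- pin_b (a point): the same for the opposite pin.
- bite (a joint): how far the lock ring has been wrung beyond its seat, rad: 0 until it seats; torque there = 0.35 N m + 5 N m/rad x this value; it stays when the ring is let go. Tight from 0.015 (0.43 N m), overtightened above 0.08 (0.75 N m, 17 N on one pin).
- lamp_holder: bystander: loose brass lamp holder, 34 mm across, 45 mm high, upright; origin at the centre of its underside.
- lamp_cap: bystander: loose green glass pilot lamp cap, 28 mm across, 20 mm high; origin at the centre of its underside.
- meter_frame: bystander: loose steel meter frame lying flat, 61 x 40 x 8 mm; origin at the centre of its underside.
- idler: bystander: loose black rubber idler lying flat, 38 mm across, 12 mm high with a 16 mm high steel hub; origin at the centre of its underside.
Not all that is in view belongs to the job. Of the things shaped like the trimmer, the grey one is meant.

How it is judged (in metres and radians):
On the way, in this order (a step that is already met when the one before it is completed fails the run):
1. the knob's ridge points at the index strip within 0.1 rad and the fingers have let go of the trimmer, the lock ring not yet tight (angle between the x axis of knob_line and the x axis of index_mark, either way round below 0.1 rad and contact force between the fingers and trimmer below 0.1 N and value of joint bite below 0.01 rad), for 0.2 s.
2. the lock ring is wrung tight, bite above 0.015 rad, with the knob still at its setting (value of joint bite above 0.015 rad and angle between the x axis of knob_line and the x axis of index_mark, either way round below 0.1 rad), for 0.2 s.
At the end, for the whole second after the job is handed in: the knob's ridge points at the index strip within 0.1 rad, and the lock ring is tight: bite between 0.015 and 0.08 rad (0.43 to 0.75 N m) (all of step 2 and value of joint bite below 0.08 rad); the robot touches nothing.
It fails at once if the lock ring is overtightened (bite above 0.08 rad, 0.75 N m) (value of joint bite above 0.08 rad).
It fails at once if a bystander is moved more than 10 mm (distance of any of lamp_holder, lamp_cap, meter_frame, idler from where it was at the start of the episode above 0.01 m).
It also fails if it takes over 64 s, if anything falls off the work surface, if the arm or the gripper's body presses on something with over 40 N, if the wrist force passes 120 N, or if a joint passes its speed limit or range.

## Robot

A 6-joint arm with a two-finger parallel gripper is mounted at the origin on the work surface. World frame = base frame: x ahead of the robot, y to its left, z up, the work surface at z = 0. Lengths are in mm, angles in rad, forces in N, time in s.
With the tool pointing down it reaches from about 325 to 1000 mm from the base axis. Payload 5.1 kg.
Tool frame: the origin (TCP) lies between the finger pads; the fingertips stand 22 mm ahead of it and the grasp point (between the pads) lies 3 mm ahead of it; z points along the fingers, y is the line along which they close (so a half turn about z gives the same grasp; the last joint's range is limited). The gripper opens to 85 mm and grips with 20 to 120 N. Pads are 22 mm wide; open, the fingers measure 114 mm over their backs; the gripper's body (76 mm by 85 mm) begins 54 mm behind the grasp point. The pads swing forward as they close: fully open they stand 13 mm farther back than shut.
Start: joints at [-1.354, 0.124, 1.65, -0, 1.367, -0.083], TCP at [191.931, -621.005, 253.322] pointing down, gripper open.
Joint ranges: [-2.61, 2.61], [-1.02, 2.33], [0.03, 2.71], [-1.35, 4.49], [0.32, 2.68], [-2.91, 2.91]. Speed limits (rad/s): [2.57, 2.57, 3.14, 3.14, 3.14, 3.14].

## Interface

Orientations are given as a rotation vector (axis times angle).
In Python, from station import move_to, move_l, goto_joints, gripper_to, hold, solve_ik, read_state, camera, camera_model, PlanningError, job_done gives the robot as it stands. The module is installed in compiled form; this text tells all that it offers. Calls block until the motion is done:
- move_to(position, orientation): joint-space move of the TCP to a pose.
- move_l(position, feed=150, rot=None, threshold=None): straight line of the TCP; rot=None keeps the orientation; feed is the mean speed in mm/s. With threshold (N) it stops when the force on the tool has changed by that much, and returns True; else False.
- goto_joints(angles): joint-space move.
- gripper_to(opening, squeeze=None): finger opening in mm; squeeze is the grip in N (None keeps the last); returns when the fingers have stopped.
- hold(seconds).
- solve_ik(position, orientation): joint angles nearest the present ones, or None.
- read_state(): the state.
- camera(name): name is "scene" or "top" or "wrist"; returns (picture, depth): 400x640x3 uint8, red, green, blue; 400x640 float32, mm along the optical axis (not along the pixel's ray), 0 where there is no reading.
- camera_model(name): a dict with "fx", "fy", "cx", "cy" (pixels), "distortion" ([k1, k2, p1, p2, k3] as OpenCV has them; the pictures are not rectified), "R" (3x3) and "t" (3): a world point X has camera coordinates R X + t. Camera axes: x right, y down, z forward; pixel columns grow to the right and rows downward; lengths in mm; the calibration is good to about 2 mm. A picture is of the moment at which its call begins: read the wrist's pose just before it. camera_model takes no time and is no camera call; for the wrist camera it gives the pose at the moment of the call.
A pose or a line that the arm cannot do raises PlanningError and nothing moves.
- job_done(): hands the job in; it is judged then, once.
The state is a dict: "time": time; "joint_positions": joint angles; "qd": joint speeds; "tau": joint torques, N m; "tcp_pos": TCP position; "eef_rot": TCP orientation; "ft_force": force on the tool from outside, world axes, zero at the start; "torque": the same for the moment, N m; "width": finger opening in mm; "grasp_force": force on a finger pad.
Only numpy, scipy, OpenCV 4.12 (cv2) and the standard library are available. Lean on these libraries where they do the work, as an engineer would, in place of code of your own. Each camera call takes 0.05 s, during which the arm holds its last target. There are 200 camera calls.

## Working session

There is one attempt and no reset: what is moved stays moved. The work goes in short steps, each a Python script; the robot and the scene stay as the last script left them, time stands still between calls to the robot, and variables do not carry over. Pictures are saved under pics/ and viewed, at most 10 in all, crops included, and the job is handed in when it is done.

```bash
mkdir -p pics
python3 - <<'E'
from station import *
import cv2,numpy as np
for n in ("top","scene"):
    p,d=camera(n); cv2.imwrite(f"pics/{n}0.png",p[:,:,::-1]); np.save(f"{n}_d.npy",d)
    m=camera_model(n); print(n,m)
s=read_state(); print(s)
E
```

```text
top {'fx': 420.2904878096814, 'fy': 420.2904878096814, 'cx': 325.65354261120086, 'cy': 204.64378288930897, 'distortion': array([-0.01882832,  0.        ,  0.        ,  0.        ,  0.        ]), 'R': array([[-0.01214986, -0.99975901,  0.01828398],
       [-0.99382517,  0.01005687, -0.11050068],
       [ 0.11029017, -0.01951365, -0.99370785]]), 't': array([  41.75134679,  508.33150111, 1040.6131608 ])}
scene {'fx': 492.65836833567874, 'fy': 492.65836833567874, 'cx': 325.63668308346956, 'cy': 200.68904333276708, 'distortion': array([-0.01171956,  0.        ,  0.        ,  0.        ,  0.        ]), 'R': array([[ 0.13501208,  0.9906519 ,  0.01950784],
       [ 0.55988465, -0.06003123, -0.82639302],
       [-0.81749674,  0.12249518, -0.56275574]]), 't': array([-137.39783891, -225.23217633, 1515.99291579])}
{'time': 0.1, 'joint_positions': array([-1.35364237e+00,  1.24431237e-01,  1.65153367e+00,  5.35653454e-05,
        1.36749398e+00, -8.26040540e-02]), 'qd': array([-0.00156328, -0.001186  , -0.00112108, -0.00194932,  0.0020683 ,
       -0.00182901]), 'tau': array([-1.81296964e-04, -4.24928463e+01, -3.66654003e+01, -4.37051449e-05,
        3.95442694e-03, -2.45849208e-06]), 'tcp_pos': array([ 191.8109366 , -620.52481175,  252.18372813]), 'eef_rot': array([-3.10453066e+00, -4.68802472e-01,  1.14792643e-04]), 'ft_force': array([-0.69428192, -0.11611616,  0.25783074]), 'torque': array([ 0.0310408 ,  0.04043942, -0.04024117]), 'grasp_force': 0.0, 'width': 85.50982375521518}
```

View pics/top0.png

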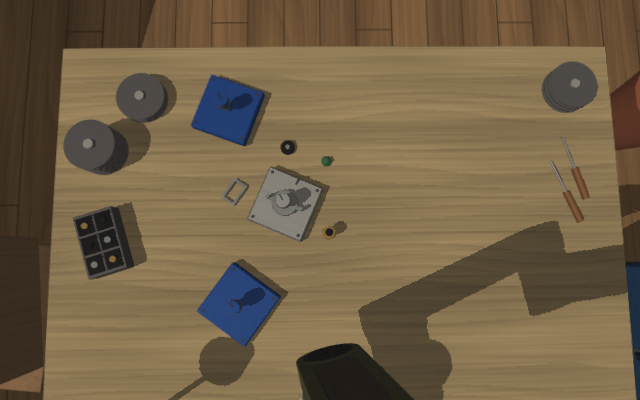

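View pics/scene0.png

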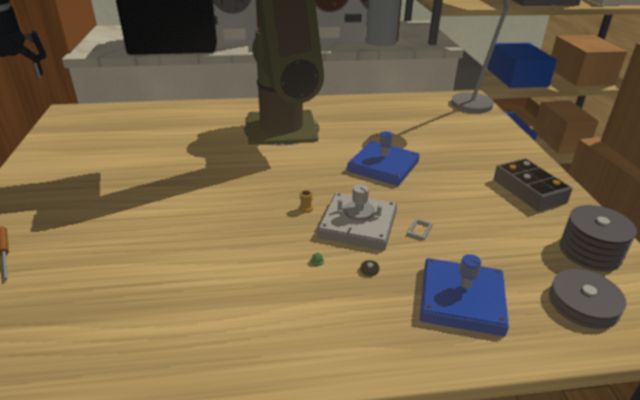

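The three trimmer-shaped things in the top view are blue (228,110), blue (239,304) and grey/aluminium (287,204). The grey one is meant, and I'll confirm that with a close wrist view. The bystanders are the lamp holder (329,232), lamp cap (326,161), frame (236,190) and idler (288,147).

```bash
cat > h.py <<'E'
from station import *
import cv2, numpy as np
from scipy.spatial.transform import Rotation as Rn
def K(m): return np.array([[m['fx'],0,m['cx']],[0,m['fy'],m['cy']],[0,0,1]])
def atz(m,uv,z):
    """world point on plane z for pixels uv (N,2)"""
    n=cv2.undistortPoints(np.float64(uv).reshape(-1,1,2),K(m),m['distortion']).reshape(-1,2)
    r=np.c_[n,np.ones(len(n))]@m['R']; o=-m['R'].T@m['t']
    return o+r*((z-o[2])/r[:,2])[:,None]
def proj(m,X): return cv2.projectPoints(np.float64(X).reshape(-1,1,3),cv2.Rodrigues(m['R'])[0],m['t'],K(m),m['distortion'])[0].reshape(-1,2)
def down(a):
    """tool down, closing line (tool y) at world angle a"""
    y=np.array([np.cos(a),np.sin(a),0]); z=np.array([0,0,-1.]); x=np.cross(y,z)
    return Rn.from_matrix(np.c_[x,y,z]).as_rotvec()
E
python3 - <<'E'
from h import *
m=camera_model("top")
c=atz(m,[(272,167),(326,184),(302,240),(249,217)],30); print(c, c.mean(0))
print("knob",atz(m,[(283,200)],99))
for n,p,z in(("holder",(329,232),40),("cap",(326,161),18),("frame",(236,190),8),("idler",(288,147),14)):print(n,atz(m,[p],z))
c=c.mean(0)
w=camera_model("wrist"); s=read_state(); o=-w['R'].T@w['t']; Rt=Rn.from_rotvec(s['eef_rot']).as_matrix()
print("cam in tool",Rt.T@(o-s['tcp_pos']),"axis",Rt.T@w['R'][2])
print(w['fx'])
a0=np.arctan2(*(Rt[:2,1][::-1])); print("yaw",a0)
for a in (np.pi/2,0,-np.pi/2,np.pi,np.pi/4,-np.pi/4): print(a,solve_ik([c[0],c[1],330],down(a)))
E
```

```text
[[606.76534664 172.18332453  30.        ]
 [561.49099478  34.60240502  30.        ]
 [419.79499719  96.62068628  30.        ]
 [479.12784666 229.83034687  30.        ]] [516.79479632 133.30919068  30.        ]
knob [[512.96013122 138.47320938  99.        ]]
holder [[438.64682418  28.80961654  40.        ]]
cap [[623.83399395  33.60964331  18.        ]]
frame [[551.495042   267.60783933   8.        ]]
idler [[662.76963634 132.33523712  14.        ]]
cam in tool [  75.5203424     1.20251017 -121.81297098] axis [-2.94838577e-01  4.25411771e-04  9.55546981e-01]
277.4988702633118
yaw -1.2710489840129442
1.5707963267948966 [ 1.51852148e-01 -1.72357127e-01  1.81351292e+00 -4.44089210e-16
  1.50043686e+00 -1.41894418e+00]
0 [ 1.51852148e-01 -1.72357127e-01  1.81351292e+00 -4.44089210e-16
  1.50043686e+00  1.51852148e-01]
-1.5707963267948966 [ 1.51852148e-01 -1.72357127e-01  1.81351292e+00 -4.44089210e-16
  1.50043686e+00  1.72264847e+00]
3.141592653589793 None
0.7853981633974483 [ 1.51852148e-01 -1.72357127e-01  1.81351292e+00 -4.44089210e-16
  1.50043686e+00 -6.33546015e-01]
-0.7853981633974483 [ 1.51852148e-01 -1.72357127e-01  1.81351292e+00 -4.44089210e-16
  1.50043686e+00  9.37250311e-01]
```

Run:
```python
from h import *
move_to([515,135,260],down(0)); hold(0.3)
m=camera_model("wrist"); p,d=camera("wrist"); np.savez("w1.npz",p=p,d=d,**m)
u=proj(m,[515,135,60])[0]; print(u)
x,y=int(u[0]),int(u[1]); x0,y0=max(0,x-130),max(0,y-100)
print(x0,y0); cv2.imwrite("pics/w1.png",cv2.resize(p[y0:y0+200,x0:x0+260,::-1],None,fx=3,fy=3,interpolation=cv2.INTER_CUBIC))
```

```text
[320.23509872 178.64091006]
190 78
```

View pics/w1.png

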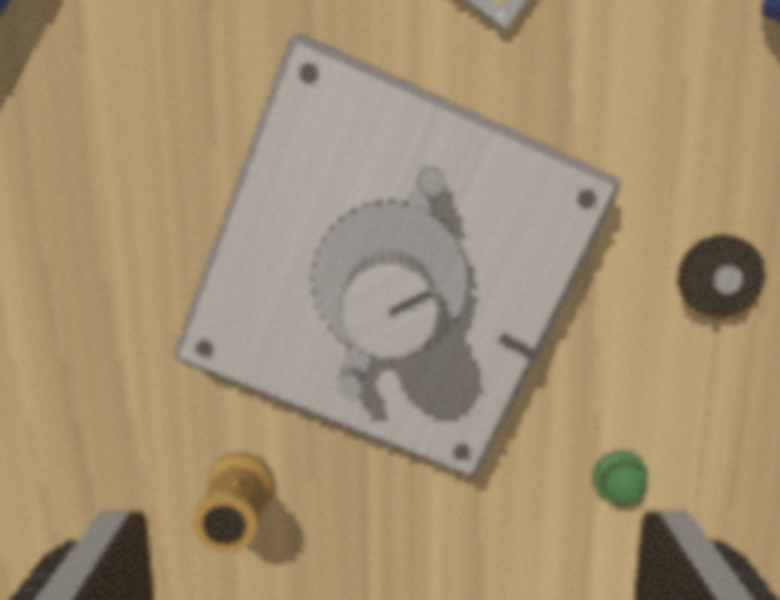

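The crop shows the grey trimmer. The knob centre is at (390,311) and the ridge tip at (431,293). The index strip runs from (501,338) to (533,353). The pins are at (431,180) and (350,384).

Run:
```python
from h import *
f=np.load("w1.npz"); m={k:f[k] for k in f.files}; 
for k in('fx','fy','cx','cy'): m[k]=float(m[k])
P=lambda q,z:atz(m,np.float64(q)/3+[190-1/3,78-1/3],z)
knob=P([(390,311),(392,312),(429,294)],99.5); strip=P([(503,339),(532,353)],31.5); pins=P([(431,180),(350,384)],60); cor=P([(297,37),(617,183),(475,472),(178,355)],30)
print(knob,strip,pins,pins.mean(0),cor.mean(0),cor,sep='\n')
ang=lambda v:np.arctan2(v[1],v[0])
c=(pins.mean(0)+cor.mean(0))[:2]/2
print("ridge",ang(knob[2]-knob[0]),"strip",ang(strip[1]-strip[0]),ang(strip.mean(0)[:2]-pins.mean(0)[:2]),ang(strip.mean(0)[:2]-cor.mean(0)[:2]),ang(strip.mean(0)[:2]-knob[0][:2]),"pins",ang(pins[0]-pins[1]),np.linalg.norm(pins[0]-pins[1]))
for n,q,z in(("holder",(228,524),45),("cap",(622,478),18),("idler",(727,279),16)):print(n,P([q],z))
```

```text
[[514.47345156 141.21155844  99.5       ]
 [515.16956693 140.85435552  99.5       ]
 [527.97138535 147.25466836  99.5       ]]
[[563.53100328 112.34927371  31.5       ]
 [576.51926996 105.98431168  31.5       ]]
[[529.90409768 182.7078493   60.        ]
 [497.99378971 101.17452722  60.        ]]
[513.9489437  141.94118826  60.        ]
[515.00638862 141.9733232   30.        ]
[[477.51191964 235.79523053  30.        ]
 [608.54597114 179.16776138  30.        ]
 [553.33290906  48.35138829  30.        ]
 [420.63475464 104.5789126   30.        ]]
ridge 0.42094484233288454 strip -0.4556598173650034 -0.5289160383839978 -0.5376790655352515 -0.5232204698457327 pins 1.197745165824106 87.55541310669416
holder [[441.14967824  29.56924168  45.        ]]
cap [[625.12726473  39.67805889  18.        ]]
idler [[664.93013329 135.9724914   16.        ]]
```

```bash
cat >> h.py <<'E'
C=np.array([514.5,141.5])
def st(*k):
    s=read_state(); print({i:np.round(s[i],3).tolist() for i in (k or ('time','tcp_pos','ft_force','torque','width','grasp_force'))})
def look(name,pts,half=(90,70),f=4):
    m=camera_model("wrist"); p,d=camera("wrist"); np.savez(name+".npz",p=p,d=d,**m)
    u=proj(m,pts)[0].astype(int); x0,y0=max(0,u[0]-half[0]),max(0,u[1]-half[1])
    print(name,x0,y0); cv2.imwrite(f"pics/{name}.png",cv2.resize(p[y0:y0+2*half[1],x0:x0+2*half[0],::-1],None,fx=f,fy=f,interpolation=cv2.INTER_CUBIC))
def px(name,q,z,x0,y0,f=4):
    g=np.load(name+".npz"); m={k:(float(g[k]) if g[k].ndim==0 else g[k]) for k in g.files if k not in('p','d')}
    return atz(m,(np.float64(q)+.5)/f-.5+[x0,y0],z)
E
python3 - <<'E'
from h import *
gripper_to(60,30)
move_to([*C,150],down(0.45)); st()
if move_l([*C,90],feed=80,threshold=8): print("TOUCH"); st()
else:
    gripper_to(30,30); st()
    move_to([*C,90],down(0.45-0.95)); st()
    gripper_to(60); st()
    move_l([*C,240],feed=150)
    move_to([*C,240],down(0)); hold(.2)
    look("w2",[*C,60])
E
```

```text
{'time': 4.233, 'tcp_pos': [514.586, 141.544, 150.125], 'ft_force': [-0.315, 0.283, 0.988], 'torque': [-0.003, -0.064, -0.033], 'width': 60.031, 'grasp_force': 0.0}
{'time': 5.492, 'tcp_pos': [514.018, 141.138, 90.965], 'ft_force': [-4.497, -2.216, 5.281], 'torque': [-0.354, 0.767, 0.015], 'width': 33.159, 'grasp_force': 30.144}
{'time': 6.4, 'tcp_pos': [513.257, 141.13, 90.919], 'ft_force': [-8.637, -2.361, 8.612], 'torque': [-0.471, 1.205, -0.058], 'width': 33.293, 'grasp_force': 30.39}
{'time': 6.775, 'tcp_pos': [514.707, 141.55, 90.104], 'ft_force': [0.927, -0.28, 0.133], 'torque': [0.07, -0.005, -0.025], 'width': 60.253, 'grasp_force': 0.0}
w2 230 112
```

View pics/w2.png

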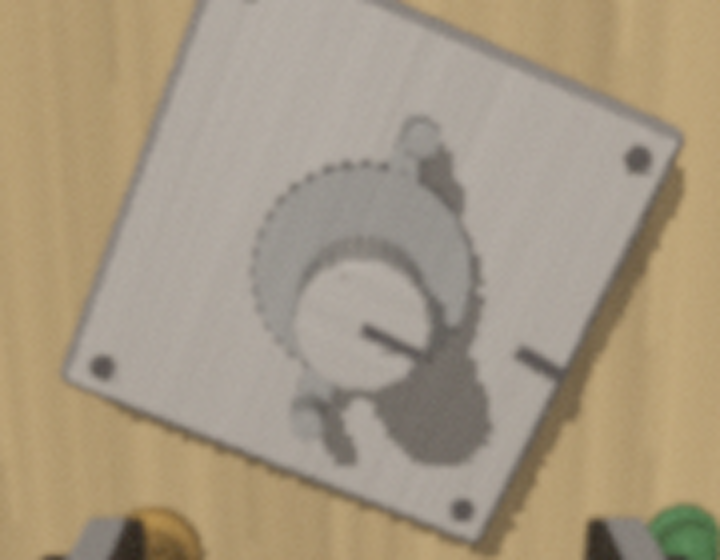

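The ridge now runs from (365,329) to (426,357), and the strip from (519,351) to (560,376). I'll measure both numerically.

```bash
cat >> h.py <<'E'
def angs(name,x0,y0,boxr,boxs,f=4,thr=110):
    """boxes in crop px: (u0,v0,u1,v1); angle of dark bar by PCA in world"""
    g=np.load(name+".npz"); gray=g['p'].mean(2); out=[]
    for b,z in((boxr,100),(boxs,31.5)):
        b=np.array(b)/f+[x0,y0,x0,y0]; u0,v0,u1,v1=b.astype(int)
        sub=gray[v0:v1,u0:u1]; w=np.clip(np.percentile(sub,80)-25-sub,0,None)
        v,u=np.nonzero(w>0); X=px(name,np.c_[(u+u0-x0+.5)*f-.5,(v+v0-y0+.5)*f-.5],z,x0,y0,f)[:,:2]
        W=w[v,u]; c=(X*W[:,None]).sum(0)/W.sum(); e=np.linalg.eigh(np.cov(X.T,aweights=W))[1][:,1]; e*=np.sign(e[0])
        out.append((c.round(1),round(np.arctan2(e[1],e[0]),3),round(np.arctan2(*(c-C)[::-1]),3)))
    return out
E
python3 - <<'E'
from h import *
a=(230,112)
print(angs("w2",*a,(352,316,418,364),(508,338,564,386)))
k=px("w2",[(363,326),(365,329),(426,357)],99.5,*a); s=px("w2",[(519,351),(560,376)],31.5,*a); p=px("w2",[(421,134),(308,420)],60,*a)
an=lambda v:np.arctan2(v[1],v[0])
print(k,p,p.mean(0),"ridge",an(k[2]-k[1]),an(k[2]-k[0]),"strip",an(s[1]-s[0]),an(s.mean(0)[:2]-p.mean(0)[:2]),an(s.mean(0)[:2]-C),np.linalg.norm(s.mean(0)[:2]-C))
E
```

```text
[(array([521., 137.]), np.float64(-0.492), np.float64(-0.612)), (array([570.3, 108.7]), np.float64(-0.562), np.float64(-0.531))]
[[514.50611478 140.91147409  99.5       ]
 [514.99715767 140.14506038  99.5       ]
 [530.10353239 132.93010971  99.5       ]] [[530.03336711 183.22264511  60.        ]
 [498.47177107 101.27498305  60.        ]] [514.25256909 142.24881408  60.        ] ridge -0.44557544002646515 -0.47297216253600166 strip -0.556097059173809 -0.5372976422758758 -0.52920098680033 63.81262676522906
```

Run:
```python
from h import *
move_to([*C,150],down(-0.5))
if move_l([*C,90],feed=100,threshold=8): print("TOUCH"); st()
else:
    gripper_to(30,30)
    move_to([*C,90],down(-0.56)); st()
    gripper_to(60)
    move_l([*C,190],feed=150)
    move_to([*C,190],down(-0.53)); hold(.2); st()
    look("w3",[*C,60])
```

```text
{'time': 10.625, 'tcp_pos': [514.024, 142.29, 91.256], 'ft_force': [-6.067, 3.381, 6.975], 'torque': [0.337, 0.816, -0.088], 'width': 32.809, 'grasp_force': 30.045}
{'time': 12.267, 'tcp_pos': [514.333, 141.455, 189.533], 'ft_force': [-0.09, -0.465, -0.056], 'torque': [-0.022, 0.004, -0.028], 'width': 59.939, 'grasp_force': 0.0}
w3 229 125
```

View pics/w3.png

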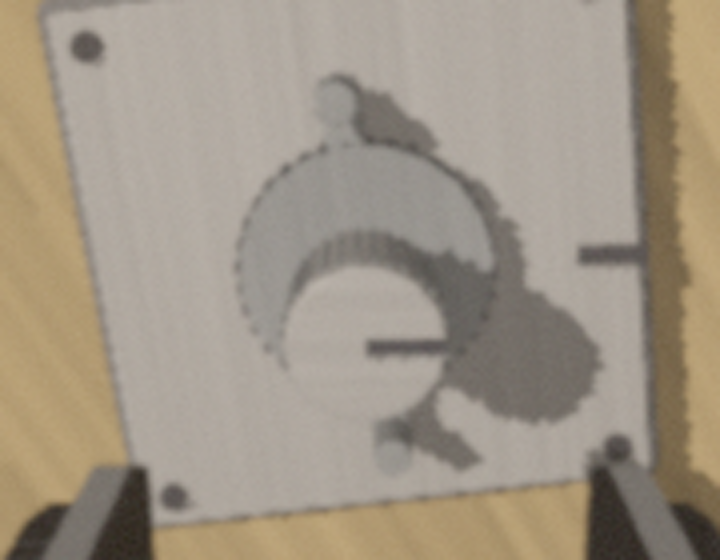

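The ridge, (368→446, 347), is parallel to the strip, (580→640, 254), so the knob is set. Next is the ring: straddle the pin at (337,102), carry it round clockwise and watch the tangential force.

Run:
```python
from h import *
C=np.array([514.4,141.7]); r=44; Z=71
pos=lambda th,z=Z:[C[0]+r*np.cos(th),C[1]+r*np.sin(th),z]
rot=lambda th:down(th-np.pi/2)
th=1.198
gripper_to(22)
move_to(pos(th,125),rot(th)); hold(.2)
if move_l(pos(th),feed=60,threshold=6): print("TOUCH"); st(); raise SystemExit
gripper_to(14); hold(.2); st()
f0=read_state()['ft_force'].copy()
def Ft(th):
    f=np.mean([read_state()['ft_force']],axis=0)-f0
    return f@[-np.sin(th),np.cos(th),0], f@[np.cos(th),np.sin(th),0]
log=[];th0=th
while th>th0-1.35 and read_state()['time']<50:
    ft,fr=Ft(th); step=0.025 if ft<3.5 else 0.007
    th-=step; move_l(pos(th),feed=40,rot=rot(th))
    if step<.01: hold(.08)
    ft,fr=Ft(th); log.append((round(th,3),round(ft,1),round(fr,1)))
    if ft>12.3: break
print(log[::4],log[-14:]); st()
```

```text
{'time': 14.875, 'tcp_pos': [530.464, 182.707, 71.116], 'ft_force': [-0.396, -1.197, -0.119], 'torque': [-0.008, 0.016, -0.028], 'width': 13.837, 'grasp_force': 0.0}
[(1.173, np.float64(-0.1), np.float64(1.9)), (1.073, np.float64(0.3), np.float64(1.0)), (0.973, np.float64(0.7), np.float64(0.9)), (0.873, np.float64(0.6), np.float64(0.8)), (0.773, np.float64(0.4), np.float64(1.2)), (0.673, np.float64(0.6), np.float64(-0.3)), (0.573, np.float64(0.9), np.float64(0.4)), (0.473, np.float64(1.0), np.float64(0.9)), (0.373, np.float64(3.1), np.float64(0.9)), (0.273, np.float64(1.9), np.float64(1.0)), (0.173, np.float64(2.9), np.float64(0.3)), (0.127, np.float64(8.9), np.float64(-0.6)), (0.099, np.float64(9.7), np.float64(-1.0)), (0.071, np.float64(12.0), np.float64(-1.9))] [(0.148, np.float64(5.8), np.float64(-1.0)), (0.141, np.float64(6.2), np.float64(-0.9)), (0.134, np.float64(8.2), np.float64(-0.9)), (0.127, np.float64(8.9), np.float64(-0.6)), (0.12, np.float64(9.7), np.float64(-0.0)), (0.113, np.float64(9.4), np.float64(-1.0)), (0.106, np.float64(9.4), np.float64(-0.8)), (0.099, np.float64(9.7), np.float64(-1.0)), (0.092, np.float64(10.5), np.float64(-0.8)), (0.085, np.float64(11.0), np.float64(-1.8)), (0.078, np.float64(12.0), np.float64(-1.0)), (0.071, np.float64(12.0), np.float64(-1.9)), (0.064, np.float64(12.0), np.float64(-1.5)), (0.057, np.float64(12.4), np.float64(-1.9))]
{'time': 29.708, 'tcp_pos': [557.58, 146.82, 70.961], 'ft_force': [-3.004, 11.104, -0.115], 'torque': [1.906, 0.477, -0.007], 'width': 13.906, 'grasp_force': 5.659}
```

Run:
```python
from h import *
C=np.array([514.4,141.7]); r=44
pos=lambda th,z=71:[C[0]+r*np.cos(th),C[1]+r*np.sin(th),z]
rot=lambda th:down(th-np.pi/2)
th=.057
for i in range(5):
    F=[]
    for _ in range(6): hold(.03); F.append(read_state()['ft_force'])
    F=np.mean(F,0); ft=F@[-np.sin(th),np.cos(th),0]; print(round(th,3),F.round(2),round(ft,2))
    if ft>12.4 or i==4: break
    th-=.007; move_l(pos(th),feed=40,rot=rot(th))
# back off, rise, look
b=th+.11; move_l(pos(b),feed=40,rot=rot(b)); hold(.2); st()
gripper_to(22); move_l(pos(b,190),feed=120)
move_to([514.5,141.5,190],down(-0.53)); hold(.2); st()
look("w4",[514.5,141.5,60])
```

```text
0.057 [-2.59 11.4   0.33] 11.53
0.05 [-2.86 11.93  0.34] 12.06
0.043 [-2.95 11.71  0.87] 11.83
0.036 [-2.85 12.65  0.45] 12.74
{'time': 31.733, 'tcp_pos': [558.108, 147.757, 71.032], 'ft_force': [-0.035, 0.635, -0.408], 'torque': [0.098, 0.001, -0.023], 'width': 14.094, 'grasp_force': 0.321}
{'time': 34.183, 'tcp_pos': [514.666, 141.495, 189.877], 'ft_force': [-0.654, 0.484, -0.385], 'torque': [0.007, -0.014, 0.008], 'width': 22.03, 'grasp_force': 0.0}
w4 229 126
```

View pics/w4.png

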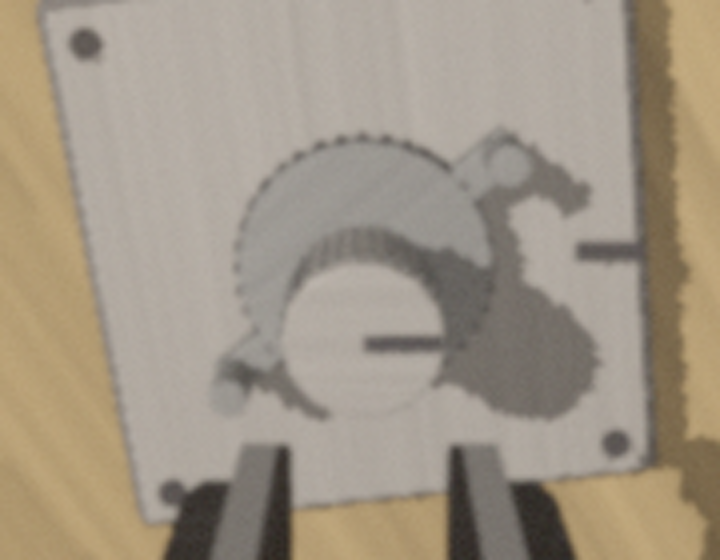

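The ridge, (365→443, 344), is still parallel to the strip, (577→640, 251). The ring was turned until the pin force reached about 12.7 N (0.56 N m), and the gripper is clear, so I'm handing in.

```bash
python3 -c "
from station import *
print(job_done(), read_state()['time'])"
```

```text
the job is handed in; nothing more can be done
the job is handed in; nothing more can be done
```

The job is handed in: the knob's ridge points at the index strip, the lock ring is wrung to about 0.56 N m (12.7 N on one pin), and the gripper never came near the bystanders; the station accepted the hand-in without giving a verdict.

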